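# Unlock the camera slide and push the camera to its stop

## Task

Unlock the camera slide: roll a fingertip round the knurled rim of the orange-topped lock wheel to loosen it by two full turns, anticlockwise seen from above, counting them by its white mark. Then push the camera sled along its channel, away from the wheel, until it rests against the yellow end stop. Push it, do not lift it, leave the wheel at its two turns, and do not disturb the other things on the bench.

Things in the scene. Friction and masses are not known exactly. Their poses are not given: they have to be found in the camera images.
- wheel (a joint): turn of the lock wheel in rad: 0 = locked (start), grows as it loosens, anticlockwise from above; two full turns = 12.566. Friction about 0.05 N m; it stays where it is left, with no stop at two turns. The 10 mm steel screw in its middle rises 4.5 mm a turn (2 mm above the wheel's top at first); its point holds the sled until about 1.7 turns
- wheel_center (a point): centre of the lock wheel, 53 mm above the bench: disc 90 mm across, 22 mm thick (42 to 64 mm above the bench), vertical axis, black knurled rim driven by friction, orange top with white radial mark. The point turns with the wheel: x along the mark (starts in any direction), z up. Around the rim nothing is higher than 26 mm, except the camera, 79 mm from the rim at first
- rail: fixed camera slide: channel 120 x 370 mm on the bench, running along its own y axis; z up. Origin at bench level on its centre line; the wheel's axis is at y = -110 mm, the yellow stop's face at y = +160 mm. Channel floor 12 mm, edges 26 mm above the bench
- stop_face (a point): middle of the yellow end stop's face against which the sled's plate comes to rest, 30 mm above the bench (stop 104 mm wide, top 42 mm above the bench); axes as the rail's, y pointing away from the wheel
- sled: loose camera sled, about 0.6 kg: dark plate 84 x 100 x 10 mm in the channel, 2 mm play each side, with a grey camera block (50 x 62 mm, top 92 mm above the bench) and a steel tongue reaching under the wheel. Origin at the centre of the plate's underside, y towards the stop, z up. At the stop the origin is 50 mm short of the stop's face; it starts 65 mm further back
- push_face (a point): centre of the blue pad on the sled's face towards the wheel, where to push: 40 mm wide, from 28 to 80 mm above the bench, this point 54 mm above the bench; the y axis points in the pushing direction; pushing takes about 3 to 9 N
- lens: loose black camera lens standing upright, 62 mm across, 55 mm high, beside the slide; bystander; origin under its centre
- battery: loose grey camera battery 40 x 55 x 24 mm lying beside the slide; bystander; origin under its centre
- screwdriver: loose screwdriver lying on the bench; bystander
- tape: loose yellow roll of tape lying flat, 90 mm across, 36 mm high; bystander; origin under its centre
- jar: loose closed jar, 60 mm across, 80 mm high; bystander; origin under its centre
- mug: loose blue mug, 80 mm across, 90 mm high; bystander; origin under its centre
- wrench: loose wrench lying on the bench; bystander
Mind the look-alikes: they are no part of the job. What is shaped like the sled but purple is not meant.

How it is judged (in metres and radians):
On the way, in this order (a step that is already met when the one before it is completed fails the run):
1. the lock wheel has been loosened by two turns (within a quarter turn) (value of joint wheel between 11 and 14.14 rad), for 0.2 s.
2. the sled rests against the yellow stop (within 4 mm) (y of sled in the frame of rail above 0.106 m), for 0.2 s.
At the end, for the whole second after the job is handed in: The wheel stands two full turns anticlockwise from where it started, within a quarter turn (11.0 to 14.14 rad); the sled lies flat in its channel, within 4 mm of the yellow stop, at rest (all of step 1 and y of sled in the frame of rail above 0.106 m and z of sled in the frame of rail below 0.015 m and angle between sled's own z axis and vertical below 0.05 rad and linear speed of sled below 0.01 m/s and velocity of joint wheel below 0.1 rad/s); the robot touches nothing.
It fails at once if the sled is lifted by more than 8 mm or tipped (z of sled in the frame of rail above 0.02 m or angle between sled's own z axis and vertical above 0.15 rad).
It fails at once if another thing on the bench is moved by more than 20 mm (distance of any of lens, battery, screwdriver, tape, jar, mug, wrench from where it was at the start of the episode above 0.02 m).
It also fails if it takes over 64 s, if anything falls off the work surface, if the arm or the gripper's body presses on something with over 40 N, if the wrist force passes 120 N, or if a joint passes its speed limit or range.

## Robot

A 7-joint arm with a two-finger parallel gripper is mounted at the origin on the work surface. World frame = base frame: x ahead of the robot, y to its left, z up, the work surface at z = 0. Lengths are in mm, angles in degrees, forces in N, time in s.
With the tool pointing down it reaches from about 425 to 950 mm from the base axis. Payload 16.7 kg.
Tool frame: the origin (TCP) lies midway between the tips of the shut fingers; the grasp point (between the pads) lies 19 mm behind it; y points along the fingers, z is the direction in which the jaws open and shut, and the axes are right-handed (so a half turn about y gives the same grasp; the last joint's range is limited). The gripper opens to 94 mm and grips with 3 to 60 N. Pads are 16 mm wide; open, the fingers measure 119 mm over their backs; the gripper's body (75 mm by 177 mm) begins 78 mm behind the grasp point.
Start: joints at [54.632, 24.414, 4.234, 92.017, -1.954, 63.644, -3.845], TCP at [304.338, -602.456, 205.467] pointing down, gripper open.
Joint ranges: [-163.25, 163.25], [-28.42, 122.38], [-70.27, 78.77], [12.13, 141.07], [-58.53, 238.53], [9.26, 117.41], [-156.51, 156.51]. Speed limits (degrees/s): [108.29, 108.29, 136.94, 136.94, 172.46, 172.46, 172.46].

## Interface

Orientations are given as [roll, pitch, yaw] about the fixed x, y, z axes, in that order (R = Rz(yaw) Ry(pitch) Rx(roll)).
In Python, from plant import get_obs, capture, camera_info, robot gives the robot as it stands.
- The arm moves only by the shell command python3 -m crank 'ROWS'. ROWS is text: rows parted by semicolons, each of 7 numbers parted by spaces: the shift along the tool's x, y, z in mm, then the turn, a rotation vector about the tool's x, y, z in rad, then the opening, from -1 (shut) to 1 (fully open), so that 0 is half open. A call has 1 to 20 rows; each row shifts and turns the commanded pose from where the row before left it, along the tool's axes as they then stand; what a row does not reach is not made up. A row lasts 1/10 s, in which the tool goes at most 50 mm and 8.59 degrees, less where a joint would pass 70% of its speed; a pose out of reach is approached as far as the arm can. A call with a gripper value outside its range is refused whole. The fingers move at their own pace and stop on an object; the grip force is fixed at half the most. Time passes only in rows, so rows that do not move let the fingers close. It gives the time, the measured TCP pose, the force and the opening at its end, in the units of the state.
- get_obs(): the state, without advancing time (a new reading comes with each control period).
- capture(name): name is "scene" or "top" or "wrist"; returns the picture (420x560x3 uint8, red, green, blue); there is no depth.
- camera_info(name): a dict with "fx", "fy", "cx", "cy" (pixels), "rvec" (rotation vector, rad) and "tvec" (3), from world to camera coordinates, as OpenCV has them; the wrist camera has in their place "mount" (4x4, takes a point from camera to tool coordinates, whose origin is the TCP and whose axes are the tool frame's). Camera axes: x right, y down, z forward; pixel columns grow to the right and rows downward; lengths in mm; the calibration is good to about 2 mm. A picture is of the moment at which its call begins: read the wrist's pose just before it. camera_info takes no time and is no camera call.
- robot.job_done(): hands the job in, once; it reports no verdict.
The state is a dict: "clock": time; "joint_pos": joint angles; "qvel": joint speeds; "joint_efforts": joint torques, N m; "ee_pos": TCP position; "tcp_rot": TCP orientation; "contact_force": force on the tool from outside, world axes, zero at the start; "torque": the same for the moment, N m; "width": finger opening in mm.
Only numpy, scipy, OpenCV 4.12 (cv2) and the standard library are available. Lean on these libraries where they do the work, as an engineer would, in place of code of your own. Each camera call takes 0.05 s, during which the arm holds its last target. There are 200 camera calls.

## Working session

There is one attempt and no reset: what is moved stays moved. The work goes in short steps, Python scripts to look and compute and a shell command to move; the robot and the scene stay as the last step left them, time stands still between calls to the robot, and variables do not carry over. Pictures are saved under pics/ and viewed, about 8 in all and at most 12, crops included, and the job is handed in when it is done.

```bash
mkdir -p pics; ls; python3 - <<'E'
from plant import *
import cv2,numpy as np
o=get_obs()
for k,v in o.items(): print(k,np.round(v,3))
for n in("top","scene"):
    cv2.imwrite(f"pics/{n}0.png",capture(n)[:,:,::-1]); print(n,camera_info(n))
print(camera_info("wrist"))
E
```

```text
pics
clock 0.0
joint_pos [54.63  24.449  4.23  92.053 -1.953 63.645 -3.845]
qvel [ 0.004 -0.022  0.034  0.051 -0.126 -0.027 -0.028]
joint_efforts [-2.0000e-03 -9.3583e+01  3.6650e+00 -4.5420e+01 -4.9000e-02  2.0000e-02
  0.0000e+00]
ee_pos [ 304.159 -602.083  204.777]
tcp_rot [-9.00740e+01 -6.00000e-03 -1.53197e+02]
contact_force [-0.292 -0.349  0.761]
torque [-0.045 -0.018 -0.037]
width 94.011
top {'fx': 465.58039742795614, 'fy': 465.58039742795614, 'cx': 275.2943141970861, 'cy': 218.32791376216363, 'rvec': array([ 2.19074441, -2.15814998,  0.11220802]), 'tvec': array([ -19.49220164,  529.56654205, 1568.15322791])}
scene {'fx': 519.2287093787082, 'fy': 519.2287093787082, 'cx': 269.43769797645024, 'cy': 205.25209980275562, 'rvec': array([ 2.3138594 ,  1.23911667, -0.35193498]), 'tvec': array([-313.81959837, -341.69954328, 1658.29638829])}
{'fx': 325.0236310653984, 'fy': 325.0236310653984, 'cx': 275.9467148822702, 'cy': 214.34895324648608, 'mount': array([[-2.73692212e-06,  9.63156340e-01,  2.68942120e-01,
        -7.87039545e+01],
       [ 2.30076865e-04, -2.68942112e-01,  9.63156315e-01,
        -1.78760165e+02],
       [ 9.99999974e-01,  6.45134436e-05, -2.20863918e-04,
         1.03930030e+00],
       [ 0.00000000e+00,  0.00000000e+00,  0.00000000e+00,
         1.00000000e+00]])}
```

View pics/top0.png

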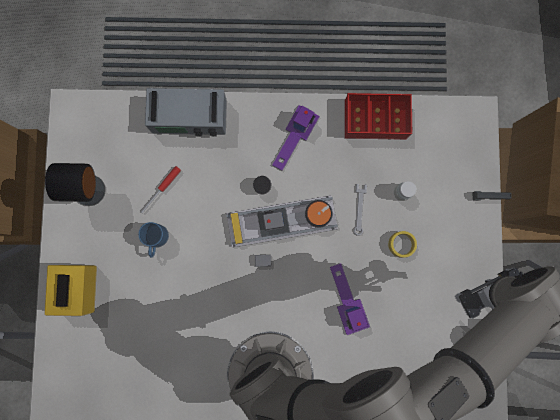

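View pics/scene0.png

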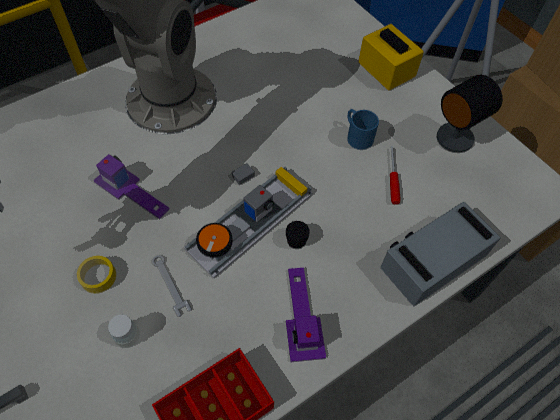

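The top view shows the wheel at about (319,213), the yellow stop at (236,228) and the camera block between them. The purple sleds are decoys. Next I'll measure the positions.

```bash
cat > h.py <<'E'
import cv2,numpy as np
from scipy.spatial.transform import Rotation as R
from plant import *
def cam(n,obs=None):
    c=camera_info(n); K=np.array([[c['fx'],0,c['cx']],[0,c['fy'],c['cy']],[0,0,1]])
    if n!='wrist': A=R.from_rotvec(c['rvec']).as_matrix(); t=np.array(c['tvec'])
    else:
        T=np.eye(4);T[:3,:3]=R.from_euler('xyz',obs['tcp_rot'],degrees=True).as_matrix();T[:3,3]=obs['ee_pos']
        M=np.linalg.inv(T@c['mount']);A=M[:3,:3];t=M[:3,3]
    return K,A,t
def back(n,uv,z,obs=None):
    K,A,t=cam(n,obs); o=-A.T@t
    uv=np.atleast_2d(uv).astype(float); d=(A.T@np.linalg.inv(K)@np.c_[uv,np.ones(len(uv))].T).T
    return o+d*((z-o[2])/d[:,2])[:,None]
def proj(n,P,obs=None):
    K,A,t=cam(n,obs); q=(K@(A@np.atleast_2d(P).T+t[:,None])).T; return q[:,:2]/q[:,2:]
def orange(im,z=64,box=None,n='top',obs=None):
    h=cv2.cvtColor(im,cv2.COLOR_RGB2HSV); m=cv2.inRange(h,(4,150,90),(18,255,255))
    if box: k=np.zeros_like(m);k[box[1]:box[3],box[0]:box[2]]=1;m=m*k
    return m
def blob(m):
    c=max(cv2.findContours(m,cv2.RETR_EXTERNAL,cv2.CHAIN_APPROX_NONE)[0],key=cv2.contourArea); return c
E
python3 - <<'E'
from h import *
for n,bw,by in(("top",(290,190,350,240),(222,205,246,250)),("scene",(190,215,240,260),(270,160,315,200))):
    im=cv2.imread(f"pics/{n}0.png")[:,:,::-1].copy()
    c=blob(orange(im,box=bw));e=cv2.fitEllipse(cv2.convexHull(c));P=back(n,cv2.convexHull(c)[:,0],64)
    (cx,cy),r=cv2.minEnclosingCircle(P[:,:2].astype(np.float32));print(n,"wheel",e[0],back(n,e[0],64)[0].round(1),cx,cy,r)
    h=cv2.cvtColor(im,cv2.COLOR_RGB2HSV);m=cv2.inRange(h,(19,120,80),(34,255,255));k=np.zeros_like(m);k[by[1]:by[3],by[0]:by[2]]=1
    q=blob(m*k);P=back(n,q[:,0],42)[:,:2].astype(np.float32);print("stop",cv2.minAreaRect(P),cv2.boxPoints(cv2.minAreaRect(P)).round(0).tolist())
t=cv2.imread("pics/top0.png")[160:275,205:375]; s=cv2.imread("pics/scene0.png")[155:285,170:330]
t=cv2.resize(t,(760,514));s=cv2.resize(s,None,fx=4,fy=4)
cv2.imwrite("pics/t1.png",t)
E
```

```text
top wheel (318.80780029296875, 212.97756958007812) [ 546.3 -156.7   64. ] 546.3046875 -156.71023559570312 38.72380447387695
stop ((494.4471435546875, 120.51343536376953), (102.04109954833984, 22.23981475830078), 10.688027381896973) [[442.0, 122.0], [446.0, 100.0], [547.0, 119.0], [543.0, 141.0]]
scene wheel (213.5941619873047, 237.58934020996094) [ 544.4 -156.6   64. ] 543.9965209960938 -156.169921875 38.89208221435547
stop ((496.03228759765625, 114.21343994140625), (107.701171875, 37.81916427612305), 10.080039024353027) [[440.0, 123.0], [446.0, 86.0], [552.0, 105.0], [546.0, 142.0]]
```

View pics/t1.png

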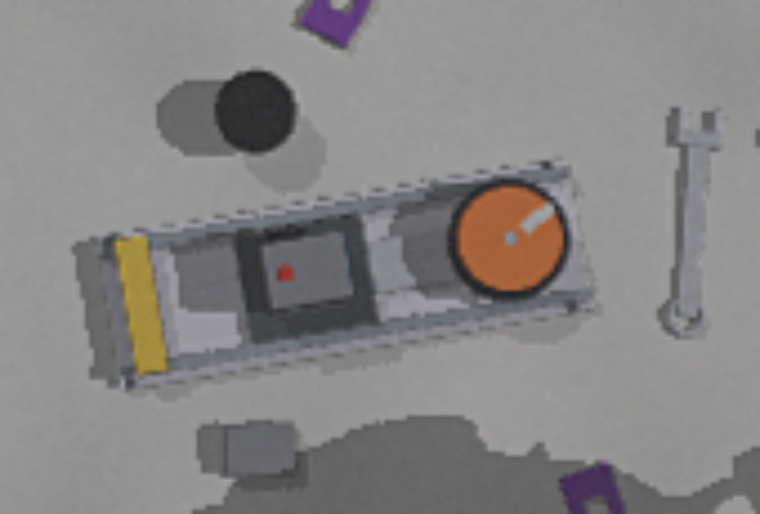

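Both cameras put the wheel axis at about (546,-157). The stop is 282 mm away, against 281 expected, and the rail runs along 100.6°. The white mark points up and to the right in the crop. I'll shut the gripper and move over.

```bash
python3 -m crank '-10 0 -9 0 0 0 -1;-22 0 -19 0 0 0 -1;-26 0 -23 0 0 0 -1;-26 0 -23 0 0 0 -1;-26 0 -23 0 0 0 -1;-26 0 -23 0 0 0 -1;-26 0 -23 0 0 0 -1;-26 0 -23 0 0 0 -1;-26 0 -23 0 0 0 -1;-26 0 -23 0 0 0 -1;-26 0 -23 0 0 0 -1;-26 0 -23 0 0 0 -1;-26 0 -23 0 0 0 -1;-26 0 -23 0 0 0 -1;-26 0 -23 0 0 0 -1;-16 0 -14 0 0 0 -1;-10 0 -8 0 0 0 -1'
python3 -m crank '0 0 0 0 0.105 0 -1;0 0 0 0 0.105 0 -1;0 0 0 0 0.105 0 -1;0 0 0 0 0.105 0 -1;0 0 0 0 0.105 0 -1;0 0 0 0 0.105 0 -1;0 0 0 0 0.105 0 -1;0 0 0 0 0.105 0 -1;0 0 0 0 0.105 0 -1;0 0 0 0 0.105 0 -1;0 0 0 0 0.105 0 -1;0 0 0 0 0.1 0 -1;0 0 0 0 0 0 -1;0 0 0 0 0 0 -1'
python3 - <<'E'
from h import *
o=get_obs();print(o)
im=capture("wrist");cv2.imwrite("pics/w1.png",im[:,:,::-1])
print(proj("wrist",[546,-157,64],o), proj("wrist",o['ee_pos'],o))
E
```

```text
clock: 1.8
ee_pos: [500.5, -109.8, 205.5]
tcp_rot: [-90.0, 0.0, -153.0]
contact_force: [-1.3, -0.7, 0.6]
width: 0.1
clock: 3.2
ee_pos: [500.2, -112.5, 205.5]
tcp_rot: [-90.0, -0.0, 135.1]
contact_force: [0.8, -0.1, 0.1]
width: 0.5
{'clock': 3.2, 'joint_pos': array([  10.57324585,    9.49581778,   -5.69512533,  112.27067976,
          1.11013502,   58.29119471, -130.56952046]), 'qvel': array([ 0.20782348,  0.0498698 , -0.15854328, -0.11136133, -0.06001157,
        0.03235632,  0.2784214 ]), 'joint_efforts': array([-1.51399914e-01, -6.29341722e+01,  3.02222231e-01, -4.31899810e+01,
        4.61012358e-02, -6.46375632e-02, -5.72934765e-01]), 'ee_pos': array([ 500.17070647, -112.48688503,  205.45272222]), 'tcp_rot': array([-8.99907223e+01, -1.16975157e-03,  1.35058480e+02]), 'contact_force': array([ 0.77751495, -0.059361  ,  0.1303249 ]), 'torque': array([ 0.05700052, -0.06605617,  0.05879645]), 'width': 0.4940384161233618}
[[275.10766216 140.28022908]] [[275.98480676 262.03205886]]
```

View pics/w1.png

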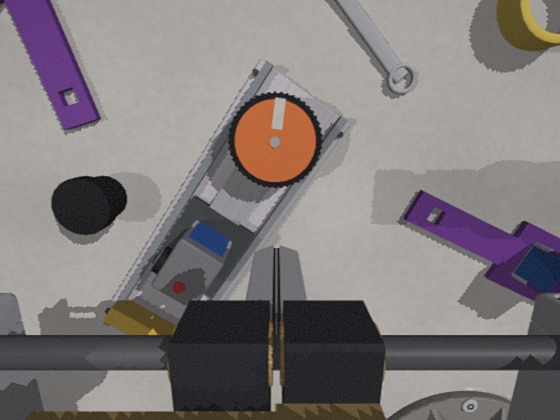

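The wheel appears at (275,140), exactly where predicted, with the mark pointing up. The finger is on the near side. I'll descend and touch the rim.

```bash
python3 -m crank '0 20 0 0 0 0 -1;0 40 0 0 0 0 -1;0 45 0 0 0 0 -1;0 35 0 0 0 0 -1;0 17 0 0 0 0 -1;-4 0 0 0 0 0 -1;-4 0 0 0 0 0 -1;0 0 0 0 0 0 -1;0 0 0 0 0 0 -1'
python3 -m crank '-2 0 0 0 0 0 -1;0 0 0 0 0 0 -1;0 0 0 0 0 0 -1'
python3 -m crank '-2 0 0 0 0 0 -1;0 0 0 0 0 0 -1;0 0 0 0 0 0 -1'
python3 -m crank '-2 0 0 0 0 0 -1;0 0 0 0 0 0 -1;0 0 0 0 0 0 -1'
```

```text
clock: 4.15
ee_pos: [505.5, -117.8, 49.3]
tcp_rot: [-90.0, -0.1, 134.9]
contact_force: [-4.2, 4.9, -6.2]
width: 0.6
clock: 4.45
ee_pos: [505.7, -117.9, 49.2]
tcp_rot: [-89.9, -0.2, 135.0]
contact_force: [-12.0, 12.1, 1.4]
width: 0.5
clock: 4.75
ee_pos: [505.8, -118.1, 49.0]
tcp_rot: [-89.9, -0.4, 135.0]
contact_force: [-20.9, 19.5, 10.7]
width: 0.8
clock: 5.05
ee_pos: [505.9, -118.2, 48.9]
tcp_rot: [-89.8, -0.5, 135.1]
contact_force: [-29.1, 26.4, 21.4]
width: 0.3
```

Contact is firm, at roughly 5.5 N/mm. I'll ease off and begin the arc. Each row of θ=0.12 at R≈53 is a shift of (-0.38, 0, 6.35) with a turn of -0.12.

```bash
python3 -m crank '2 0 0 0 0 0 -1;-0.1 0 3.18 0 -0.06 0 -1;-0.38 0 6.35 0 -0.12 0 -1;-0.38 0 6.35 0 -0.12 0 -1;-0.38 0 6.35 0 -0.12 0 -1;-0.38 0 6.35 0 -0.12 0 -1;-0.38 0 6.35 0 -0.12 0 -1;-0.38 0 6.35 0 -0.12 0 -1'
python3 - <<'E'
from h import *
o=get_obs();print(np.array(o['ee_pos'])-[546,-157,0],o['tcp_rot'],np.hypot(*(o['ee_pos'][:2]-np.array([546,-157]))))
im=capture("wrist");c=proj("wrist",[546,-157,64],o)[0];print(c)
cv2.imwrite("pics/w2.png",im[:,:,::-1])
E
```

```text
clock: 5.85
ee_pos: [490.6, -158.6, 49.1]
tcp_rot: [-90.0, -0.3, 179.9]
contact_force: [-12.4, 1.3, 0.7]
width: 0.3
[-55.44739877  -1.57381433  49.13635166] [-89.99088189  -0.26259178 179.88658496] 55.46972977709316
[271.14665317 172.4412773 ]
```

View pics/w2.png

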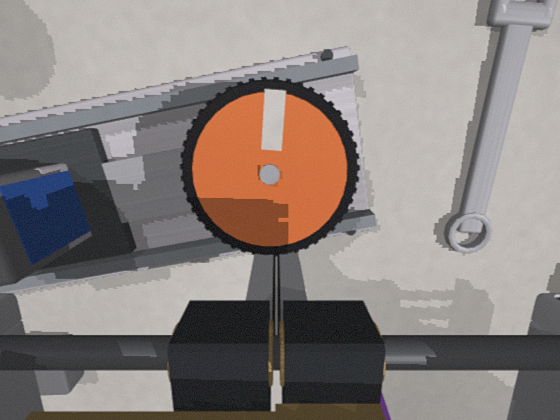

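The mark stays put relative to the finger at (273,90–150), so the wheel is following without slip. I'll continue the stroke.

```bash
python3 -m crank '-0.5 0 0 0 0 0 -1;-0.38 0 6.35 0 -0.12 0 -1;-0.38 0 6.35 0 -0.12 0 -1;-0.38 0 6.35 0 -0.12 0 -1;-0.38 0 6.35 0 -0.12 0 -1;-0.38 0 6.35 0 -0.12 0 -1;-0.38 0 6.35 0 -0.12 0 -1;-0.38 0 6.35 0 -0.12 0 -1;-0.38 0 6.35 0 -0.12 0 -1;-0.38 0 6.35 0 -0.12 0 -1;-0.38 0 6.35 0 -0.12 0 -1'
cat >> h.py <<'E'
def mark(im,n,o=None,c=(546,-157)):
    "world angle (deg) of the white mark, by sampling the annulus r 14..34 mm at z=64"
    a=np.arange(0,360,1.);r=np.arange(16,34,2.)
    g=np.array([[c[0]+q*np.cos(np.radians(t)),c[1]+q*np.sin(np.radians(t)),64] for t in a for q in r])
    uv=proj(n,g,o).astype(np.float32)
    s=cv2.cvtColor(im,cv2.COLOR_RGB2HSV)[:,:,1]
    v=cv2.remap(s,uv[:,0].reshape(len(a),-1),uv[:,1].reshape(len(a),-1),cv2.INTER_LINEAR,borderValue=255)
    w=(v<110).mean(1); w=np.where(w>.35,w,0)
    z=(w*np.exp(1j*np.radians(a))).sum(); return np.degrees(np.angle(z)),abs(z)/max(w.sum(),1e-9),w.sum()
E
python3 - <<'E'
from h import *
print(mark(cv2.imread("pics/top0.png")[:,:,::-1].copy(),"top"))
o=get_obs();print(o['joint_pos'][6],np.hypot(*(o['ee_pos'][:2]-np.array([546,-157]))))
im=capture("wrist");print(mark(im,"wrist",o),o['tcp_rot'][2])
E
```

```text
clock: 7.0
ee_pos: [528.4, -209.3, 50.4]
tcp_rot: [-89.8, -0.1, -111.4]
contact_force: [0.8, -0.1, 0.4]
width: 0.4
(np.float64(-48.864807663914476), np.float64(0.9903443813837253), np.float64(26.888888888888886))
-23.407613389491246 55.13203235342643
(np.float64(41.22400620678132), np.float64(0.9920403740029926), np.float64(24.22222222222222)) -111.39273762379933
```

The mark angle shows about 90° turned. The force has dropped to zero, so my arc centre is slightly off. I'll re-press and find contact here.

```bash
python3 -m crank '-2 0 0 0 0 0 -1;0 0 0 0 0 0 -1;0 0 0 0 0 0 -1'
python3 -m crank '-2 0 0 0 0 0 -1;0 0 0 0 0 0 -1;0 0 0 0 0 0 -1'
```

```text
clock: 7.35
ee_pos: [528.2, -207.3, 49.7]
tcp_rot: [-89.9, -0.1, -111.9]
contact_force: [-1.2, -6.6, 4.7]
width: 0.7
clock: 7.65
ee_pos: [528.2, -207.1, 49.7]
tcp_rot: [-89.9, -0.2, -112.0]
contact_force: [-3.2, -13.0, 6.7]
width: 0.6
```

```bash
python3 -m crank '0 0 0 0 -0.075 0 -1;-0.37 0 6.2 0 -0.12 0 -1;-0.37 0 6.2 0 -0.12 0 -1;-0.37 0 6.2 0 -0.12 0 -1;-0.37 0 6.2 0 -0.12 0 -1;-0.37 0 6.2 0 -0.12 0 -1;-0.37 0 6.2 0 -0.12 0 -1;-0.37 0 6.2 0 -0.12 0 -1;-0.37 0 6.2 0 -0.12 0 -1;-0.37 0 6.2 0 -0.12 0 -1;-0.37 0 6.2 0 -0.12 0 -1'
cat > st.py <<'E'
from h import *
c=np.array([544.7,-155.6]);o=get_obs();d=o['ee_pos'][:2]-c
y=o['tcp_rot'][2];f=o['contact_force']
print("R",np.hypot(*d).round(1),"dir",np.degrees(np.arctan2(d[1],d[0])).round(1),"yaw",y.round(1),"radF",(f[:2]@d/np.hypot(*d)).round(1),"j",np.round(o['joint_pos'],0))
im=capture("wrist");m=mark(im,"wrist",o,c);print("mark",m,"turned mod360",(m[0]+48.9)%360)
E
python3 st.py
```

```text
clock: 8.75
ee_pos: [586.8, -189.5, 49.9]
tcp_rot: [-90.0, -0.3, -38.6]
contact_force: [9.6, -9.5, -3.5]
width: 0.5
R 54.0 dir -38.8 yaw -38.6 radF 13.4 j [ 46.  36. -46. 105.  33.  52.  36.]
mark (np.float64(104.04641664362083), np.float64(0.9923512595819234), np.float64(24.0)) turned mod360 152.94641664362084
```

```bash
python3 -m crank '-0.37 0 6.2 0 -0.12 0 -1;-0.37 0 6.2 0 -0.12 0 -1;-0.37 0 6.2 0 -0.12 0 -1;-0.37 0 6.2 0 -0.12 0 -1;-0.37 0 6.2 0 -0.12 0 -1;-0.37 0 6.2 0 -0.12 0 -1;-0.37 0 6.2 0 -0.12 0 -1;-0.37 0 6.2 0 -0.12 0 -1;-0.37 0 6.2 0 -0.12 0 -1;-0.37 0 6.2 0 -0.12 0 -1;-0.37 0 6.2 0 -0.12 0 -1;-0.37 0 6.2 0 -0.12 0 -1;-0.37 0 6.2 0 -0.12 0 -1;-0.37 0 6.2 0 -0.12 0 -1;-0.37 0 6.2 0 -0.12 0 -1'
python3 st.py
```

```text
clock: 10.3
ee_pos: [567.8, -106.2, 49.7]
tcp_rot: [-90.1, -0.1, 64.7]
contact_force: [4.3, 6.5, 4.0]
width: 0.9
R 54.5 dir 65.0 yaw 64.7 radF 7.7 j [ 53.  44. -67. 109.  47.  60. 120.]
mark (np.float64(-148.49848454447732), np.float64(0.992348231832864), np.float64(23.888888888888886)) turned mod360 260.4015154555227
```

The wheel has turned 260°. Joint 3 is near its limit, so I'll retract 12 mm and orbit back in the air.

```bash
python3 -m crank '12 0 0 0 0 0 -1;-0.63 0 -9 0 0.14 0 -1;-0.63 0 -9 0 0.14 0 -1;-0.63 0 -9 0 0.14 0 -1;-0.63 0 -9 0 0.14 0 -1;-0.63 0 -9 0 0.14 0 -1;-0.63 0 -9 0 0.14 0 -1;-0.63 0 -9 0 0.14 0 -1;-0.63 0 -9 0 0.14 0 -1;-0.63 0 -9 0 0.14 0 -1;-0.63 0 -9 0 0.14 0 -1;-0.63 0 -9 0 0.14 0 -1;-0.63 0 -9 0 0.14 0 -1;-0.63 0 -9 0 0.14 0 -1;-0.63 0 -9 0 0.14 0 -1;-0.63 0 -9 0 0.14 0 -1;-0.63 0 -9 0 0.14 0 -1;-0.63 0 -9 0 0.14 0 -1;-0.63 0 -9 0 0.14 0 -1'
python3 st.py
```

```text
clock: 12.25
ee_pos: [555.3, -218.7, 49.1]
tcp_rot: [-90.0, -0.0, -80.4]
contact_force: [0.7, -0.2, -0.8]
width: 0.4
R 64.0 dir -80.4 yaw -80.4 radF 0.3 j [ 42.  32. -35. 108.  24.  48.   5.]
mark (np.float64(-147.44008622738863), np.float64(0.9924237844742431), np.float64(23.77777777777778)) turned mod360 261.45991377261134
```

```bash
python3 -m crank '-0.63 0 -9 0 0.14 0 -1;-0.63 0 -9 0 0.14 0 -1;-0.63 0 -9 0 0.14 0 -1;-0.63 0 -9 0 0.14 0 -1;-0.63 0 -9 0 0.14 0 -1;-0.63 0 -9 0 0.14 0 -1;-0.63 0 -9 0 0.14 0 -1;-0.63 0 -9 0 0.14 0 -1;-0.63 0 -9 0 0.14 0 -1;-0.63 0 -9 0 0.14 0 -1;-0.63 0 -9 0 0.14 0 -1;-0.63 0 -9 0 0.14 0 -1;-0.63 0 -9 0 0.14 0 -1;-0.63 0 -9 0 0.14 0 -1;-0.63 0 -9 0 0.14 0 -1;-0.63 0 -9 0 0.14 0 -1;-0.63 0 -9 0 0.14 0 -1;-0.63 0 -9 0 0.14 0 -1;0 0 0 0 0 0 -1'
python3 st.py
```

```text
clock: 14.2
ee_pos: [499.0, -108.7, 49.0]
tcp_rot: [-90.0, 0.0, 135.7]
contact_force: [0.6, -0.0, 0.6]
width: 0.1
R 65.5 dir 134.3 yaw 135.7 radF -0.4 j [   9.   21.   -4.  120.    3.   39. -132.]
mark (np.float64(-147.7447846544904), np.float64(0.9919923839990678), np.float64(24.333333333333332)) turned mod360 261.15521534550965
```

```bash
python3 -m crank '-7 0 0 0 0 0 -1;-4 0 0 0 0 0 -1;-2.5 0 0 0 0.02 0 -1;-0.37 0 6.2 0 -0.12 0 -1;-0.37 0 6.2 0 -0.12 0 -1;-0.37 0 6.2 0 -0.12 0 -1;-0.37 0 6.2 0 -0.12 0 -1;-0.37 0 6.2 0 -0.12 0 -1;-0.37 0 6.2 0 -0.12 0 -1;-0.37 0 6.2 0 -0.12 0 -1;-0.37 0 6.2 0 -0.12 0 -1;-0.37 0 6.2 0 -0.12 0 -1;-0.37 0 6.2 0 -0.12 0 -1;-0.37 0 6.2 0 -0.12 0 -1;-0.37 0 6.2 0 -0.12 0 -1'
python3 st.py
```

```text
clock: 15.75
ee_pos: [501.9, -189.1, 48.4]
tcp_rot: [-90.0, -0.0, -142.6]
contact_force: [-0.4, -0.7, -0.5]
width: 0.4
R 54.3 dir -141.9 yaw -142.6 radF 0.8 j [ 32.  25. -22. 116.  14.  42. -51.]
mark (np.float64(-73.00000000000001), np.float64(0.9923860185044915), np.float64(23.88888888888889)) turned mod360 335.9
```

```bash
python3 -m crank '-2.5 0 0 0 0 0 -1;-0.37 0 6.2 0 -0.12 0 -1;-0.37 0 6.2 0 -0.12 0 -1;-0.37 0 6.2 0 -0.12 0 -1;-0.37 0 6.2 0 -0.12 0 -1;-0.37 0 6.2 0 -0.12 0 -1;-0.37 0 6.2 0 -0.12 0 -1;-0.37 0 6.2 0 -0.12 0 -1;-0.37 0 6.2 0 -0.12 0 -1;-0.37 0 6.2 0 -0.12 0 -1;-0.37 0 6.2 0 -0.12 0 -1;-0.37 0 6.2 0 -0.12 0 -1;-0.37 0 6.2 0 -0.12 0 -1'
python3 st.py
```

```text
clock: 17.1
ee_pos: [571.6, -202.5, 48.5]
tcp_rot: [-90.0, -0.1, -60.4]
contact_force: [3.1, -7.1, -3.5]
width: 0.4
R 54.1 dir -60.1 yaw -60.4 radF 7.7 j [ 43.  34. -40. 106.  28.  50.  20.]
mark (np.float64(4.644166201576414), np.float64(0.992032085756386), np.float64(24.333333333333332)) turned mod360 53.54416620157641
```

413.5° so far. I'll finish this stroke.

```bash
python3 -m crank '-0.8 0 0 0 0 0 -1;-0.37 0 6.2 0 -0.12 0 -1;-0.37 0 6.2 0 -0.12 0 -1;-0.37 0 6.2 0 -0.12 0 -1;-0.37 0 6.2 0 -0.12 0 -1;-0.37 0 6.2 0 -0.12 0 -1;-0.37 0 6.2 0 -0.12 0 -1;-0.37 0 6.2 0 -0.12 0 -1;-0.37 0 6.2 0 -0.12 0 -1;-0.37 0 6.2 0 -0.12 0 -1;-0.37 0 6.2 0 -0.12 0 -1;-0.37 0 6.2 0 -0.12 0 -1;-0.37 0 6.2 0 -0.12 0 -1;-0.37 0 6.2 0 -0.12 0 -1;-0.37 0 6.2 0 -0.12 0 -1;-0.37 0 6.2 0 -0.12 0 -1;-0.37 0 6.2 0 -0.12 0 -1;-0.37 0 6.2 0 -0.12 0 -1'
python3 st.py
```

```text
clock: 18.95
ee_pos: [574.7, -110.0, 48.5]
tcp_rot: [-90.0, -0.2, 56.7]
contact_force: [5.2, 5.1, -5.5]
width: 0.7
R 54.6 dir 56.7 yaw 56.7 radF 7.1 j [ 52.  44. -65. 108.  46.  60. 113.]
mark (np.float64(122.0), np.float64(0.9923860185044912), np.float64(23.88888888888889)) turned mod360 170.9
```

530.9°. One more stroke of about 189° remains. I'll orbit back about 209°.

```bash
python3 -m crank '12 0 0 0 0 0 -1;-0.63 0 -9 0 0.14 0 -1;-0.63 0 -9 0 0.14 0 -1;-0.63 0 -9 0 0.14 0 -1;-0.63 0 -9 0 0.14 0 -1;-0.63 0 -9 0 0.14 0 -1;-0.63 0 -9 0 0.14 0 -1;-0.63 0 -9 0 0.14 0 -1;-0.63 0 -9 0 0.14 0 -1;-0.63 0 -9 0 0.14 0 -1;-0.63 0 -9 0 0.14 0 -1;-0.63 0 -9 0 0.14 0 -1;-0.63 0 -9 0 0.14 0 -1;-0.63 0 -9 0 0.14 0 -1'
python3 -m crank '-0.63 0 -9 0 0.14 0 -1;-0.63 0 -9 0 0.14 0 -1;-0.63 0 -9 0 0.14 0 -1;-0.63 0 -9 0 0.14 0 -1;-0.63 0 -9 0 0.14 0 -1;-0.63 0 -9 0 0.14 0 -1;-0.63 0 -9 0 0.14 0 -1;-0.63 0 -9 0 0.14 0 -1;-0.63 0 -9 0 0.14 0 -1;-0.63 0 -9 0 0.14 0 -1;-0.63 0 -9 0 0.14 0 -1;-0.63 0 -9 0 0.14 0 -1;-0.63 0 -9 0 0.14 0 -1;0 0 0 0 0 0 -1'
python3 st.py
```

```text
clock: 20.4
ee_pos: [588.6, -203.0, 48.6]
tcp_rot: [-90.0, -0.0, -48.3]
contact_force: [0.4, -0.2, 0.4]
width: 0.6
clock: 21.8
ee_pos: [488.2, -184.2, 48.8]
tcp_rot: [-90.0, 0.0, -152.3]
contact_force: [-0.3, 1.2, 0.4]
width: 0.0
R 63.3 dir -153.1 yaw -152.3 radF -0.2 j [ 30.  23. -20. 118.  12.  41. -60.]
mark (np.float64(123.04641664362082), np.float64(0.9923512595819236), np.float64(24.0)) turned mod360 171.9464166436208
```

```bash
python3 -m crank '-6 0 0 0 0 0 -1;-3.5 0 0 0 0 0 -1;-2.5 0 0 0 0 0 -1;-0.37 0 6.2 0 -0.12 0 -1;-0.37 0 6.2 0 -0.12 0 -1;-0.37 0 6.2 0 -0.12 0 -1;-0.37 0 6.2 0 -0.12 0 -1;-0.37 0 6.2 0 -0.12 0 -1;-0.37 0 6.2 0 -0.12 0 -1;-0.37 0 6.2 0 -0.12 0 -1;-0.37 0 6.2 0 -0.12 0 -1;-0.37 0 6.2 0 -0.12 0 -1;-0.37 0 6.2 0 -0.12 0 -1;-0.37 0 6.2 0 -0.12 0 -1;-0.37 0 6.2 0 -0.12 0 -1;-0.37 0 6.2 0 -0.12 0 -1'
python3 st.py
```

```text
clock: 23.45
ee_pos: [569.1, -203.8, 48.5]
tcp_rot: [-90.0, -0.1, -62.4]
contact_force: [2.9, -7.4, -3.5]
width: 0.6
R 54.0 dir -63.1 yaw -62.4 radF 7.9 j [ 43.  33. -39. 107.  27.  50.  18.]
mark (np.float64(-146.18480796933952), np.float64(0.9922934029954981), np.float64(24.11111111111111)) turned mod360 262.7151920306605
```

622.7°, so about 97° to go.

```bash
python3 -m crank '-0.7 0 0 0 0 0 -1;-0.37 0 6.2 0 -0.12 0 -1;-0.37 0 6.2 0 -0.12 0 -1;-0.37 0 6.2 0 -0.12 0 -1;-0.37 0 6.2 0 -0.12 0 -1;-0.37 0 6.2 0 -0.12 0 -1;-0.37 0 6.2 0 -0.12 0 -1;-0.37 0 6.2 0 -0.12 0 -1;-0.37 0 6.2 0 -0.12 0 -1;-0.37 0 6.2 0 -0.12 0 -1;-0.37 0 6.2 0 -0.12 0 -1;-0.37 0 6.2 0 -0.12 0 -1;-0.37 0 6.2 0 -0.12 0 -1;-0.37 0 6.2 0 -0.12 0 -1;-0.37 0 6.2 0 -0.12 0 -1;-0.1 0 3.1 0 -0.06 0 -1;0 0 0 0 0 0 -1'
python3 st.py
```

```text
clock: 25.2
ee_pos: [587.3, -121.8, 48.7]
tcp_rot: [-90.0, -0.3, 37.3]
contact_force: [8.5, 8.8, -6.3]
width: 0.8
R 54.4 dir 38.4 yaw 37.3 radF 12.2 j [ 50.  42. -61. 107.  44.  58.  97.]
mark (np.float64(-45.406089748931024), np.float64(0.9922797212410507), np.float64(24.111111111111107)) turned mod360 3.493910251068975
```

The wheel is at about 723.5°. I'll retract, lift and swing the tool round to the pushing orientation.

```bash
python3 -m crank '12 0 0 0 0 0 -1;0 -35 0 0 0 0 -1;0 -35 0 0 0 0 -1;0 0 0 0 0.12 0 -1;0 0 0 0 0.12 0 -1;0 0 0 0 0.12 0 -1;0 0 0 0 0.12 0 -1;0 0 0 0 0.12 0 -1;0 0 0 0 0.12 0 -1;0 0 0 0 0.12 0 -1;0 0 0 0 0.12 0 -1;0 0 0 0 0.12 0 -1;0 0 0 0 0.12 0 -1;0 0 0 0 0.12 0 -1;0 0 0 0 0.12 0 -1;0 0 0 0 0.12 0 -1;0 0 0 0 0.12 0 -1;0 0 0 0 0.12 0 -1;0 0 0 0 0.12 0 -1;0 0 0 0 0.12 0 -1'
python3 -m crank '-18 0 -15 0 0 0 -1;-18 0 -15 0 0 0 -1;-18 0 -15 0 0 0 -1;-19 0 -14 0 0 0 -1;0 0 0 0 0 0 -1;0 0 0 0 0 0 -1'
python3 - <<'E'
from h import *
o=get_obs();c=np.array([544.7,-155.6]);u=np.array([-.184,.983]);e=o['ee_pos'][:2]-c
print(o['ee_pos'],o['tcp_rot'],"along",e@u,"across",e@[u[1],-u[0]])
im=capture("wrist");cv2.imwrite("pics/w3.png",im[:,:,::-1]);print(mark(capture("top"),"top"))
print("pad expect",proj("wrist",np.r_[c+124*u,54],o))
E
```

```text
clock: 27.25
ee_pos: [595.6, -116.2, 118.6]
tcp_rot: [-90.0, 0.0, -80.1]
contact_force: [-0.1, 0.4, 0.6]
width: 0.6
clock: 27.85
ee_pos: [524.8, -54.8, 118.9]
tcp_rot: [-90.0, -0.0, -79.8]
contact_force: [-0.3, 0.1, 0.4]
width: 0.4
[524.83629186 -54.82220251 118.87462204] [-8.99664766e+01 -2.07514658e-02 -7.98008543e+01] along 102.71949723243773 across -0.9829103612907026
(np.float64(99.18887591622142), np.float64(0.12081663859142373), np.float64(319.22222222222223))
pad expect [[276.14493042 199.48123174]]
```

View pics/w3.png

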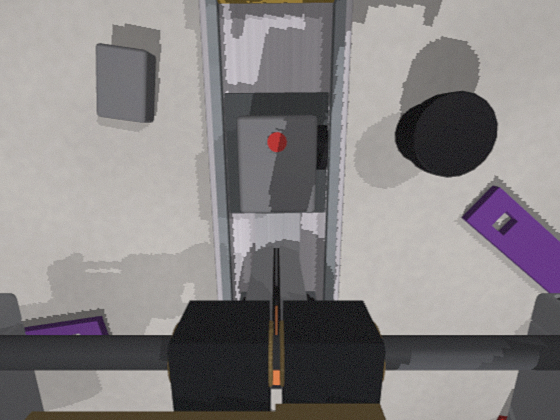

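The view is well aligned: the channel is centred on column 277 and the camera block is straight ahead of the fingers. I'll descend and push.

```bash
python3 -m crank '0 20 0 0 0 0 -1;0 30 0 0 0 0 -1;0 20 0 0 0 0 -1;0 0 0 0 0 0 -1;-6 0 0 0 0 0 -1;-4 0 0 0 0 0 -1;-4 0 0 0 0 0 -1;-4 0 0 0 0 0 -1;-4 0 0 0 0 0 -1;0 0 0 0 0 0 -1'
python3 -m crank '-5 0 0 0 0 0 -1;-5 0 0 0 0 0 -1;-5 0 0 0 0 0 -1;-5 0 0 0 0 0 -1;-5 0 0 0 0 0 -1;-5 0 0 0 0 0 -1;-5 0 0 0 0 0 -1;-4 0 0 0 0 0 -1;-4 0 0 0 0 0 -1;-3 0 0 0 0 0 -1;0 0 0 0 0 0 -1'
python3 - <<'E'
from h import *
o=get_obs();c=np.array([544.7,-155.6]);u=np.array([-.184,.983]);e=o['ee_pos'][:2]-c
print("along",e@u,"across",e@[u[1],-u[0]])
E
```

```text
clock: 28.95
ee_pos: [520.9, -33.1, 49.5]
tcp_rot: [-89.9, -0.1, -79.9]
contact_force: [0.8, -1.8, 0.9]
width: 0.5
clock: 30.05
ee_pos: [512.8, 11.7, 49.3]
tcp_rot: [-89.9, -0.1, -79.9]
contact_force: [2.6, -5.5, 3.4]
width: 0.3
along 170.2899153448046 across -0.5858287241775209
```

```bash
python3 -m crank '-3 0 0 0 0 0 -1;-3 0 0 0 0 0 -1;0 0 0 0 0 0 -1;0 0 0 0 0 0 -1'
python3 -m crank '-2 0 0 0 0 0 -1;-1 0 0 0 0 0 -1;0 0 0 0 0 0 -1;0 0 0 0 0 0 -1'
python3 -m crank '-2 0 0 0 0 0 -1;0 0 0 0 0 0 -1;0 0 0 0 0 0 -1'
python3 -m crank '-1.5 0 0 0 0 0 -1;0 0 0 0 0 0 -1;0 0 0 0 0 0 -1'
```

```text
clock: 30.45
ee_pos: [511.6, 17.6, 49.1]
tcp_rot: [-89.9, -0.0, -79.9]
contact_force: [2.4, -4.7, 4.5]
width: 0.5
clock: 30.85
ee_pos: [511.4, 19.9, 49.1]
tcp_rot: [-89.9, -0.1, -79.9]
contact_force: [3.2, -9.5, 3.5]
width: 0.5
clock: 31.15
ee_pos: [511.8, 20.4, 49.3]
tcp_rot: [-89.9, -0.2, -80.0]
contact_force: [7.4, -16.4, 7.5]
width: 0.3
clock: 31.45
ee_pos: [511.8, 20.6, 49.5]
tcp_rot: [-89.9, -0.3, -80.0]
contact_force: [8.2, -24.1, 10.0]
width: 0.4
```

The force rises sharply at along ≈ 179 mm, against about 180 expected, so the sled is on the stop. I'll back off and check.

```bash
python3 -m crank '5 0 0 0 0 0 -1;15 0 0 0 0 0 -1;15 0 0 0 0 0 -1;0 -40 0 0 0 0 -1;0 -50 0 0 0 0 -1;0 -50 0 0 0 0 -1;20 -15 0 0 0 0 -1;25 0 0 0 0 0 -1;0 0 0 0 0 0 -1;0 0 0 0 0 0 -1'
python3 - <<'E'
from h import *
o=get_obs();im=capture("wrist");cv2.imwrite("pics/w4.png",im[:,:,::-1])
c=np.array([544.7,-155.6]);print(mark(im,"wrist",o,c))
s=capture("scene");print(mark(s,"scene",None,(544.4,-156.6)),mark(cv2.imread("pics/scene0.png")[:,:,::-1].copy(),"scene",None,(544.4,-156.6)))
cv2.imwrite("pics/s4.png",cv2.resize(s[130:300,140:340],(800,680))[:600,:,::-1])
E
```

```text
clock: 32.45
ee_pos: [523.7, -54.1, 203.3]
tcp_rot: [-90.0, 0.0, -79.9]
contact_force: [0.4, -0.0, -0.3]
width: 0.4
(np.float64(-170.6071080561011), np.float64(0.010565626164552923), np.float64(333.8888888888889))
(np.float64(-47.5154963869602), np.float64(0.9939367759137023), np.float64(21.333333333333336)) (np.float64(-53.34502629901743), np.float64(0.9937569925006285), np.float64(21.888888888888886))
```

View pics/w4.png

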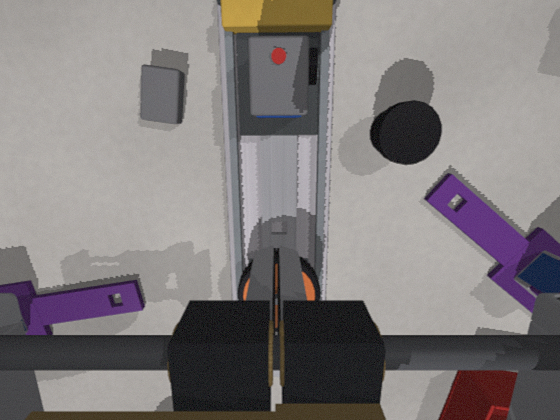

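View pics/s4.png

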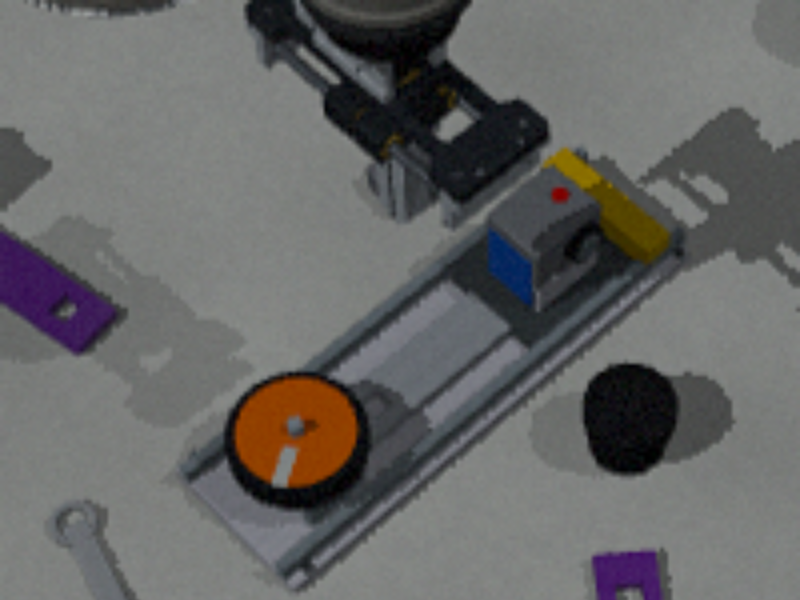

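In both pictures the sled's plate lies flush against the yellow stop and the bystanders are where they were. The scene camera puts the mark 6° past where it started, on top of two counted turns.

```bash
python3 -c "
from plant import *
robot.job_done()"
```

```text
the job is handed in; nothing more can be done
```

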